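# Clamp the yellow-capped sample cup on the shaker

## Task

Get the yellow-capped sample cup ready for shaking: stand it upright on the shaker's rubber disc, in the V-shaped stop. Then push the spring-loaded clamp forward by the black grip on its handle and turn the handle down to the control-panel side, into the holding notch of its slot, so that when you let go the clamp stays locked with its pad pressing the cup into the stop. Leave the two red-capped cups where they stand.

Things in the scene. Friction and masses are not known exactly. Their poses are not given: they have to be found in the camera images.
- yellow_cup_center (a point): Sample cup with yellow screw cap, round and upright, 58 mm high, 80 g (56 to 112 g), body 52 mm across up to 46 mm, cap 55 mm across above. The point is its centre, 29 mm above its foot; it starts on the worktop.
- red_cup_1_center (a point): Red-capped cup of the same size and form, a bystander; the point is its centre.
- red_cup_2_center (a point): Another red-capped cup of the same size and form, a bystander; the point is its centre.
- shaker: Fixed bench shaker, white housing; aluminium platform 176 (x) by 270 (y) mm, its top 54 mm above the worktop. Origin: centre of its underside on the worktop. Its x points away from its control panel, y along the clamp from tube to V stop. The grey V stop, 40 mm high, is at the +y end and leaves the cup's +x and -x sides free for fingers; the clamp's slotted tube, 42 mm across, is at the -y end.
- cup_seat (a point): On the platform's top: where a cup's axis stands when it touches both faces of the V stop; at the shaker's own (0, 75, 54) mm. The retracted pad is 48 mm from this axis, so a cup here has 22 mm to the pad. A cup stood up to 20 mm short of the stop is pushed home by the pad.
- clamp_pad: Round rubber-faced pad, 28 mm across, at the front of the clamp bolt, on its own small spring (2 N to begin, 0.35 N per mm). It presses the cup along the shaker's +y. Origin on the clamp's axis in line with the handle's root.
- grip (a point): Middle of the clamp's black grip, a drum 24 mm thick, 45 mm long, lying along the shaker's y, that revolves freely on the end of the handle. The handle is a steel rod 9 mm thick standing out of the slotted tube, 28 mm nearer the V stop. The grip is 62 mm from the clamp's axis, which is 84 mm above the worktop. At the start the handle is upright and this point at the shaker's own (0, -126, 146) mm.
- clamp_bolt (a joint): Travel of the clamp bolt in m along the shaker's +y, 0 retracted to 0.037 fully pushed in. Springs push it back with 3 to 5.5 N, with the cup clamped up to 13 N. The handle runs in a slot along the tube and can turn only while the bolt is pushed in, 0.028 at first and more than 0.032 near the end of the turn; turned fully and let go, it springs into the notch; the bolt rests at 0.027.
- clamp_handle (a joint): Angle of the handle in rad about the clamp's axis: 0 upright, grows as the grip swings down to the shaker's -x side (control panel side); stops at 1.3. From about 1.1 on it is in front of the holding notch; let go short of about 0.6 it slips back upright and the bolt springs back, up to 1.0 it only rests on the lip. In the notch the grip is at about the shaker's own (-58, -99, 103) mm.
Not all that is in view belongs to the job. Of the things that look like the part that bears yellow_cup_center, take the one that is farthest to the robot's left at the start.

How it is judged:
On the way:
1. the yellow-capped cup stands on the shaker in front of the V stop, let go, with the clamp still retracted (horizontal distance between yellow_cup_center and cup_seat below 0.022 m and z of yellow_cup_center in the frame of cup_seat between 0.025 and 0.033 m and angle between yellow_cup_center's own z axis and vertical below 0.12 rad and contact force between the fingers and anything else below 0.1 N and value of joint clamp_bolt below 0.005 m), for 0.2 s.
At the end, for the whole second after the job is handed in: The yellow-capped cup stands upright (within 0.12 rad) on the platform, within 5 mm of its place in the V stop; the handle is turned over (more than 1.0 rad) and has dropped back into the notch (bolt travel 24 to 30.5 mm), and the pad presses the cup with more than 1.5 N (horizontal distance between yellow_cup_center and cup_seat below 0.005 m and z of yellow_cup_center in the frame of cup_seat between 0.025 and 0.033 m and angle between yellow_cup_center's own z axis and vertical below 0.12 rad and value of joint clamp_bolt between 0.024 and 0.0305 m and value of joint clamp_handle above 1 rad and contact force between clamp_pad and anything else above 1.5 N); the robot touches nothing.
It fails at once if a red-capped cup is pushed more than 30 mm away (distance of any of red_cup_1_center, red_cup_2_center from where it was at the start of the episode above 0.03 m).
It fails at once if the yellow-capped cup is tipped by more than 45 degrees (angle between yellow_cup_center's own z axis and vertical above 0.785 rad).
It also fails if it takes over 51 s, if anything falls off the work surface, if the arm or the gripper's body presses on something with over 40 N, if the wrist force passes 120 N, or if a joint passes its speed limit or range.

## Robot

A 7-joint arm with a two-finger parallel gripper is mounted at the origin on a cart in front of the work surface, level with it; the furniture and walls round the work are solid. World frame = base frame: x ahead of the robot, y to its left, z up, the work surface at z = 0. Lengths are in m, angles in rad, forces in N, time in s.
With the tool pointing down it reaches from about 0.4 to 0.85 m from the base axis. Payload 10.4 kg.
Tool frame: the origin (TCP) lies on the centre line of the jaws, within the pads' length; the fingertips stand 22 mm ahead of it and the grasp point (between the pads) lies 3 mm ahead of it; z points along the fingers, y is the direction in which the jaws open and shut (so a half turn about z gives the same grasp; the last joint's range is limited). The gripper opens to 85 mm and grips with 20 to 120 N. Pads are 22 mm wide; open, the fingers measure 114 mm over their backs; the gripper's body (76 mm by 85 mm) begins 54 mm behind the grasp point. The pads swing forward as they close: fully open they stand 13 mm farther back than shut.
Start: joints at [-1.206, 0.332, -0.065, 1.46, 0.022, 1.35, -0.088], TCP at [0.236, 0.579, 0.253] pointing down, gripper open.
Joint ranges: [-2.6, 2.6], [-0.5, 2.12], [-1.47, 1.34], [0.16, 2.42], [-1.27, 4.41], [0.06, 2.06], [-2.6, 2.6]. Speed limits (rad/s): [2.22, 2.22, 2.79, 2.79, 3.14, 3.14, 3.14].

## Interface

Orientations are given as a unit quaternion [x, y, z, w].
In Python, from workcell import manip gives the robot as it stands. The module is installed in compiled form; this text tells all that it offers.
- The arm moves only by the shell command python3 -m crank 'ROWS' [FORCE]. ROWS is JSON, a list of rows, each a list of 3 entries, a list of its own where there are three numbers: the opening, from -1 (shut) to 1 (fully open), then the shift along the tool's x, y, z normalised to -1 to 1, where 1 is 80 mm, then the turn, a rotation vector about the tool's x, y, z normalised to -1 to 1, where 1 is pi/4 rad. In form: [[jaw, [tx, ty, tz], [ax, ay, az]], ...]. A call has exactly 5 rows; each row shifts and turns the commanded pose from where the row before left it, along the tool's axes as they then stand; what a row does not reach is not made up. A row lasts 1/10 s, in which the tool goes at most 50 mm and 8.59 degrees, less where a joint would pass 70% of its speed; a pose out of reach is approached as far as the arm can. A call with a number of a shift or a turn outside -1 to 1 is refused whole. A call with a gripper value outside its range is refused whole. The fingers move at their own pace and stop on an object; FORCE is the grip in N (left out, the last holds). Time passes only in rows, so rows that do not move let the fingers close, or fill a call up. It gives the time, the measured TCP pose, the force and the opening at its end, in the units of the state.
- manip.get_obs(): the state, without advancing time (a new reading comes with each control period).
- manip.camera(name): name is "scene" or "side" or "wrist"; returns the picture (384x512x3 uint8, blue, green, red); there is no depth.
- manip.camera_info(name): a dict with "K" (3x3 intrinsics, pixels), "camera_from_world" (4x4, takes a point from world to camera coordinates); the wrist camera has in their place "mount" (4x4, takes a point from camera to tool coordinates, whose origin is the TCP and whose axes are the flange's). Camera axes: x right, y down, z forward; pixel columns grow to the right and rows downward; lengths in m; the calibration is good to about 2 mm. A picture is of the moment at which its call begins: read the wrist's pose just before it. camera_info takes no time and is no camera call.
- manip.hand_in(): hands the job in, once; it reports no verdict.
The state is a dict: "clock": time; "joint_pos": joint angles; "joint_velocities": joint speeds; "tau": joint torques, N m; "position": TCP position; "ee_rot": TCP orientation; "ft_force": force on the tool from outside, world axes, zero at the start; "torque": the same for the moment, N m; "grip_width": opening from 0.0 (shut) to 1.0 (fully open).
Only numpy, scipy, OpenCV 4.12 (cv2) and the standard library are available. Lean on these libraries where they do the work, as an engineer would, in place of code of your own. Each camera call takes 0.05 s, during which the arm holds its last target.

## Working session

There is one attempt and no reset: what is moved stays moved. The work goes in short steps, Python scripts to look and compute and a shell command to move; the robot and the scene stay as the last step left them, time stands still between calls to the robot, and variables do not carry over. Pictures are saved under pics/ and viewed, and the job is handed in when it is done.

```bash
mkdir -p pics; ls
cat > h.py <<'E'
import numpy as np,cv2
from workcell import manip
from scipy.spatial.transform import Rotation as R
def snap(n,f):
    im=np.array(manip.camera(n)); cv2.imwrite('pics/'+f,im); return im
E
python3 - <<'E'
from h import *
o=manip.get_obs(); print(o)
for n in ['scene','side','wrist']:
    i=manip.camera_info(n); print(n,i); snap(n,n+'0.png')
E
```

```text
pics
{'clock': 0.0, 'joint_pos': array([-1.20558041,  0.33283567, -0.06468663,  1.46095427,  0.02158739,
        1.34988991, -0.08852645]), 'joint_velocities': array([ 0.00031619, -0.00062239, -0.00017458, -0.00166024, -0.00083663,
       -0.00095766, -0.0015575 ]), 'tau': array([-1.35540929e-03, -6.25442290e+01,  4.87469835e-02, -3.91611779e+01,
        1.63302891e-02,  1.00335738e-02,  7.76482239e-05]), 'position': array([0.23623093, 0.57826161, 0.25253229]), 'ee_rot': array([ 1.92705135e-01,  9.81256463e-01, -6.88100775e-04, -1.05681171e-04]), 'ft_force': array([-1.04553752,  0.00884709, -0.11918163]), 'torque': array([0.08278308, 0.08684151, 0.04244796]), 'grip_width': 1.0015096118682973}
scene {'K': array([[442.39352031,   0.        , 258.53213583],
       [  0.        , 442.39352031, 192.19797045],
       [  0.        ,   0.        ,   1.        ]]), 'camera_from_world': array([[-0.18695734, -0.98212095,  0.02203172, -0.20288828],
       [-0.44173846,  0.06401554, -0.89485705,  0.31921788],
       [ 0.87744748, -0.17703235, -0.44580877,  1.31818638],
       [ 0.        ,  0.   
[... 286 characters left out ...]
     [-0.73307452, -0.12369299, -0.66880624,  0.39436999],
       [ 0.65690564,  0.12610292, -0.74335257,  1.32385299],
       [ 0.        ,  0.        ,  0.        ,  1.        ]])}
wrist {'K': array([[291.70374762,   0.        , 255.6097826 ],
       [  0.        , 291.70374762, 193.40728868],
       [  0.        ,   0.        ,   1.        ]]), 'mount': array([[ 2.10100771e-04, -9.59306437e-01, -2.82366987e-01,
         7.24861861e-02],
       [ 9.99999975e-01,  1.79277773e-04,  1.34996108e-04,
        -4.19866337e-05],
       [-7.88805108e-05, -2.82367008e-01,  9.59306451e-01,
        -1.21063117e-01],
       [ 0.00000000e+00,  0.00000000e+00,  0.00000000e+00,
         1.00000000e+00]])}
```

View pics/scene0.png

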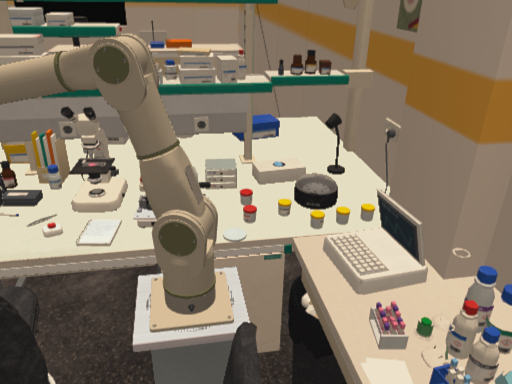

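View pics/side0.png

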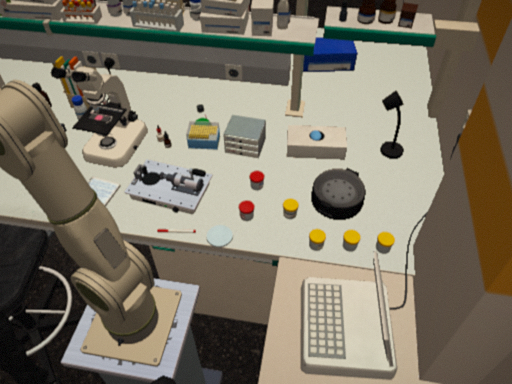

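View pics/wrist0.png

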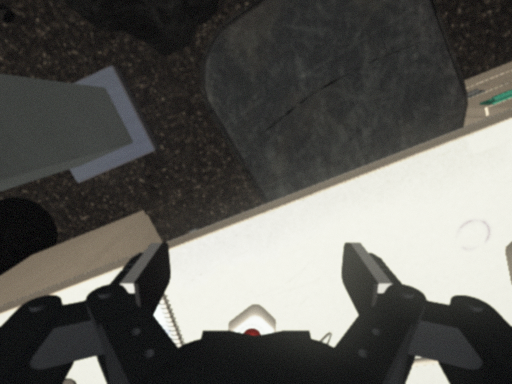

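Run:
```python
from h import *
im=cv2.imread('pics/side0.png')
cv2.imwrite('pics/c1.png',cv2.resize(im[145:255,100:220],None,fx=6,fy=5.4,interpolation=cv2.INTER_CUBIC))
cv2.imwrite('pics/c2.png',cv2.resize(im[155:265,220:410],None,fx=4.2,fy=4.2,interpolation=cv2.INTER_CUBIC))
hsv=cv2.cvtColor(im,cv2.COLOR_BGR2HSV)
I=manip.camera_info('side');J=manip.camera_info('scene')
def ray(info,uv):
    M=info['camera_from_world'];d=np.linalg.inv(info['K'])@[*uv,1];return -M[:3,:3].T@M[:3,3],M[:3,:3].T@d
def onz(info,uv,z):
    c,d=ray(info,uv);return c+d*(z-c[2])/d[2]
for nm,info,f in(('side',I,'side0'),('scene',J,'scene0')):
  im=cv2.imread(f'pics/{f}.png');hsv=cv2.cvtColor(im,cv2.COLOR_BGR2HSV)
  for col,lo,hi in(('y',(20,150,120),(33,255,255)),('r',(0,170,100),(6,255,255))):
    n,l,s,c=cv2.connectedComponentsWithStats(cv2.inRange(hsv,lo,hi))
    for k in range(1,n):
        if s[k,4]>40: print(nm,col,s[k],c[k].round(1),onz(info,c[k],.055).round(4))
```

```text
side y [189 126  27  12 204] [201.7 131.3] [ 0.7918 -0.0058  0.055 ]
side y [283 199  15  12 152] [290.2 204.6] [ 0.4725 -0.4017  0.055 ]
side y [309 229  17  14 180] [317.  235.7] [ 0.3574 -0.5033  0.055 ]
side y [344 230  16  14 185] [351.5 236.5] [ 0.3729 -0.613   0.055 ]
side y [378 232  17  14 187] [385.6 238.7] [ 0.3826 -0.7208  0.055 ]
side r [250 171  14  11 120] [256.5 176.4] [ 0.5841 -0.2648  0.055 ]
side r [239 201  15  12 140] [246.2 206.6] [ 0.4383 -0.2549  0.055 ]
scene y [ 31 131  10  36 134] [ 35.2 147.1] [1.2341 0.7161 0.055 ]
scene y [  3 144  23  19 188] [ 14.1 149.1] [1.2181 0.8112 0.055 ]
scene y [278 199  13   7  75] [284.3 202. ] [ 0.4647 -0.3988  0.055 ]
scene y [362 204  13   8  82] [367.8 207.3] [ 0.3727 -0.7156  0.055 ]
scene y [337 207  13   8  85] [343.  210.2] [ 0.3644 -0.6092  0.055 ]
scene y [311 211  14   8  88] [317.2 214.3] [ 0.3483 -0.4995  0.055 ]
scene r [241 189  11   7  62] [246. 192.] [ 0.5748 -0.2614  0.055 ]
scene r [244 205  12   8  78] [249.3 208.7] [ 0.4303 -0.251   0.055 ]
scene r [463 301  15  14 155] [470.4 307.1] [-0.2241 -0.7637  0.055 ]
```

View pics/c1.png

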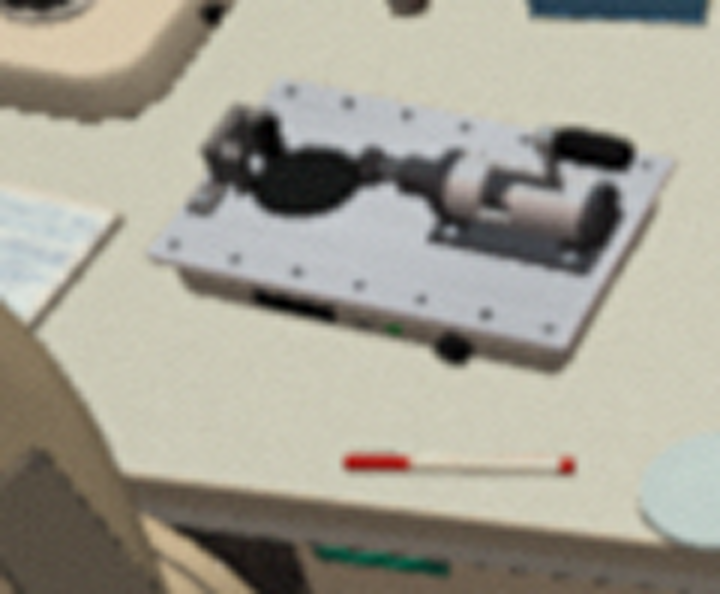

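View pics/c2.png

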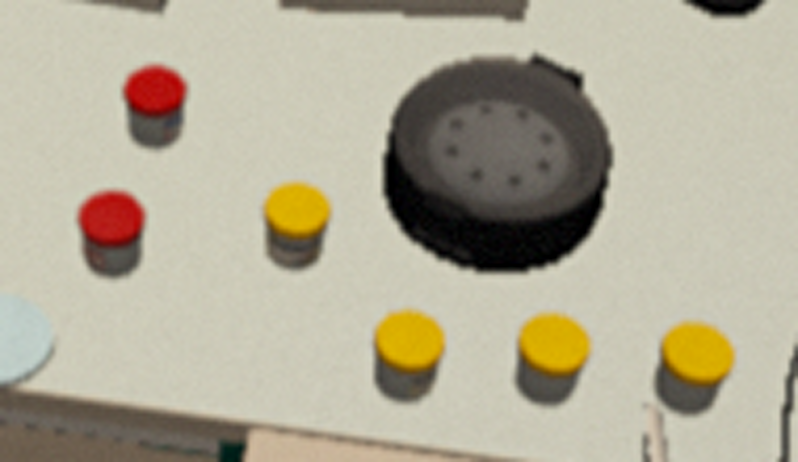

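```bash
cat >> h.py <<'E'
def ray(info,uv):
    M=info['camera_from_world'];d=np.linalg.inv(info['K'])@[*uv,1];return -M[:3,:3].T@M[:3,3],M[:3,:3].T@d
def onz(info,uv,z):
    c,d=ray(info,uv);return c+d*(z-c[2])/d[2]
def wristinfo(o):
    I=manip.camera_info('wrist');T=np.eye(4);T[:3,:3]=R.from_quat(o['ee_rot']).as_matrix();T[:3,3]=o['position']
    return dict(K=I['K'],camera_from_world=np.linalg.inv(T@I['mount']))
def proj(info,p):
    c=info['camera_from_world'][:3]@[*p,1];u=info['K']@c;return u[:2]/u[2]
E
python3 - <<'E'
from h import *
I=manip.camera_info('side');J=manip.camera_info('scene')
o=manip.get_obs();print(R.from_quat(o['ee_rot']).as_matrix().round(3))
P=[(150,258),(283,82),(672,160),(565,350)]
W=[onz(I,(100+x/6,145+y/5.4),.054) for x,y in P]
print(np.round(W,4)); print(np.mean(W,0))
for a in range(4):
    d=W[(a+1)%4]-W[a];print(np.linalg.norm(d),np.degrees(np.arctan2(d[1],d[0])))
print('scope base',onz(I,(115,145),.03),onz(I,(140,125),.03),onz(I,(88,150),.03))
for z in (.2,.3):print(z,onz(I,(95,70),z), 'tip scene',onz(J,(80,112),z))
E
```

```text
[[-0.926  0.378 -0.   ]
 [ 0.378  0.926 -0.001]
 [-0.    -0.001 -1.   ]]
[[ 0.4297  0.1789  0.054 ]
 [ 0.5991  0.156   0.054 ]
 [ 0.5666 -0.1032  0.054 ]
 [ 0.3957 -0.0827  0.054 ]]
[0.49774913 0.03725911 0.054     ]
0.1709660746776225 -7.67523935131148
0.261271816615092 -97.14620929220702
0.1721617923694363 173.14553228250648
0.26372973005877237 82.59291948248449
scope base [0.68259562 0.3239794  0.03      ] [0.81564775 0.26754453 0.03      ] [0.6375738  0.41837112 0.03      ]
0.2 [0.92935189 0.46637831 0.2       ] tip scene [1.34023497 0.49500195 0.2       ]
0.3 [0.7907205  0.37680378 0.3       ] tip scene [0.98705504 0.42398574 0.3       ]
```

```bash
cat >> h.py <<'E'
def rows(target,Rt,n,jaw,via=None,o=None,nd=2):
    "print normalised steps, straight line + slerp from present pose"
    o=o or manip.get_obs();p=np.array(o['position']);r=R.from_quat(o['ee_rot'])
    rv=(r.inv()*Rt).as_rotvec()
    for k in range(n):
        d=(np.array(target)-p)/(n-k); 
        rem=(r.inv()*Rt).as_rotvec()/(n-k)
        t=np.round(r.inv().apply(d)/.08,nd); a=np.round(rem/(np.pi/4),nd)
        print(f'[{jaw},{t.tolist()},{a.tolist()}]',end=',' if (k+1)%5 else '\n')
        p=p+r.apply(t*.08); r=r*R.from_rotvec(a*np.pi/4)
def down(yaw):  # tool pointing down, tool x at angle yaw(deg) from world x
    c,s=np.cos(np.radians(yaw)),np.sin(np.radians(yaw))
    return R.from_matrix(np.array([[c,s,0],[s,-c,0],[0,0,-1.]]))
def st():
    o=manip.get_obs();print(round(float(o['clock']),2),o['position'].round(4),R.from_quat(o['ee_rot']).as_matrix().round(3).tolist(),'F',o['ft_force'].round(1),'g',round(float(o['grip_width']),3));return o
E
python3 - <<'E'
from h import *
rows([.485,-.06,.30],down(82.7),20,1)
E
```

```text
[1,[-0.29, -0.31, -0.03],[-0.0, 0.0, 0.08]],[1,[-0.31, -0.29, -0.03],[-0.0, 0.0, 0.08]],[1,[-0.33, -0.27, -0.03],[-0.0, 0.0, 0.08]],[1,[-0.35, -0.25, -0.03],[-0.0, 0.0, 0.08]],[1,[-0.36, -0.23, -0.03],[-0.0, 0.0, 0.08]]
[1,[-0.38, -0.2, -0.03],[-0.0, 0.0, 0.08]],[1,[-0.39, -0.18, -0.03],[-0.0, 0.0, 0.08]],[1,[-0.4, -0.16, -0.03],[-0.0, 0.0, 0.09]],[1,[-0.41, -0.13, -0.03],[-0.0, 0.0, 0.08]],[1,[-0.42, -0.1, -0.03],[-0.0, 0.0, 0.09]]
[1,[-0.42, -0.07, -0.03],[-0.0, 0.0, 0.08]],[1,[-0.43, -0.04, -0.03],[-0.0, 0.0, 0.09]],[1,[-0.43, -0.01, -0.03],[-0.0, 0.0, 0.08]],[1,[-0.43, 0.01, -0.03],[-0.0, 0.0, 0.09]],[1,[-0.43, 0.04, -0.03],[-0.0, 0.0, 0.08]]
[1,[-0.42, 0.07, -0.03],[-0.0, 0.0, 0.09]],[1,[-0.41, 0.1, -0.03],[-0.0, 0.0, 0.08]],[1,[-0.41, 0.12, -0.02],[-0.0, 0.0, 0.09]],[1,[-0.4, 0.15, -0.03],[-0.0, 0.0, 0.08]],[1,[-0.39, 0.18, -0.02],[-0.0, 0.0, 0.09]]
```

```bash
python3 -m crank '[[1,[-0.29,-0.31,-0.03],[0,0,0.08]],[1,[-0.31,-0.29,-0.03],[0,0,0.08]],[1,[-0.33,-0.27,-0.03],[0,0,0.08]],[1,[-0.35,-0.25,-0.03],[0,0,0.08]],[1,[-0.36,-0.23,-0.03],[0,0,0.08]]]'
python3 -m crank '[[1,[-0.38,-0.2,-0.03],[0,0,0.08]],[1,[-0.39,-0.18,-0.03],[0,0,0.08]],[1,[-0.4,-0.16,-0.03],[0,0,0.09]],[1,[-0.41,-0.13,-0.03],[0,0,0.08]],[1,[-0.42,-0.1,-0.03],[0,0,0.09]]]'
```

```text
clock: 0.65
position: [0.2981, 0.418, 0.2652]
ee_rot: [0.345, 0.939, -0.0, -0.0]
ft_force: [0.3, -0.3, 0.2]
grip_width: 0.999
clock: 1.15
position: [0.3606, 0.2576, 0.2773]
ee_rot: [0.494, 0.869, 0.0, -0.0]
ft_force: [0.2, 0.1, 0.2]
grip_width: 1.0
```

Tracking is good; continuing.

```bash
python3 -m crank '[[1,[-0.42,-0.07,-0.03],[0,0,0.08]],[1,[-0.43,-0.04,-0.03],[0,0,0.09]],[1,[-0.43,-0.01,-0.03],[0,0,0.08]],[1,[-0.43,0.01,-0.03],[0,0,0.09]],[1,[-0.43,0.04,-0.03],[0,0,0.08]]]'
python3 -m crank '[[1,[-0.42,0.07,-0.03],[0,0,0.09]],[1,[-0.41,0.1,-0.03],[0,0,0.08]],[1,[-0.41,0.12,-0.02],[0,0,0.09]],[1,[-0.4,0.15,-0.03],[0,0,0.08]],[1,[-0.39,0.18,-0.02],[0,0,0.09]]]'
python3 -m crank '[[1,[0,0,0],[0,0,0]],[1,[0,0,0],[0,0,0]],[1,[0,0,0],[0,0,0]],[1,[0,0,0],[0,0,0]],[1,[0,0,0],[0,0,0]]]'
python3 - <<'E'
from h import *
o=st(); im=snap('wrist','w1.png'); np.save('w1.npy',np.r_[o['position'],o['ee_rot']])
cv2.imwrite('pics/w1b.png',cv2.resize(im,None,fx=1.56,fy=1.56,interpolation=cv2.INTER_CUBIC))
E
```

```text
clock: 1.65
position: [0.4234, 0.0976, 0.2893]
ee_rot: [0.631, 0.776, 0.0, -0.0]
ft_force: [1.7, 0.7, -0.3]
grip_width: 1.0
clock: 2.15
position: [0.4851, -0.0614, 0.2998]
ee_rot: [0.752, 0.659, 0.0, -0.0]
ft_force: [0.6, 0.5, 0.1]
grip_width: 1.001
clock: 2.65
position: [0.4848, -0.0591, 0.2997]
ee_rot: [0.751, 0.661, 0.0, -0.0]
ft_force: [-1.1, 0.2, -0.0]
grip_width: 0.999
2.65 [ 0.4848 -0.0591  0.2997] [[0.127, 0.992, 0.0], [0.992, -0.127, 0.0], [0.0, -0.0, -1.0]] F [-1.1  0.2 -0. ] g 0.999
```

View pics/w1b.png

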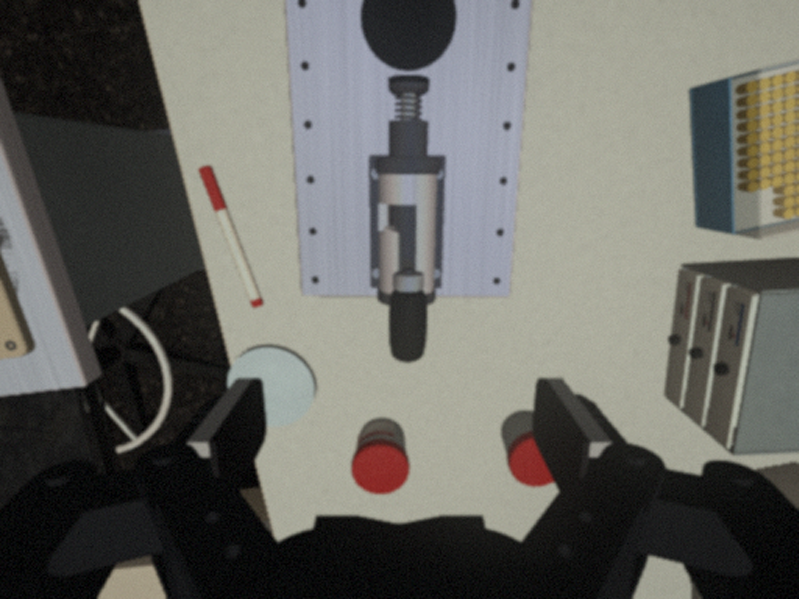

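Run:
```python
from h import *
d=np.load('w1.npy');W=wristinfo(dict(position=d[:3],ee_rot=d[3:]))
f=lambda u,z:onz(W,(u[0]/1.5625,u[1]/1.5625),z)
bl,br,tl,tr=[f(u,.054) for u in((302,295),(512,295),(286,0),(532,0))]
print(bl,br,tl,tr,np.linalg.norm(bl-br))
for a,b in((bl,br),(bl,tl),(br,tr),(tl,tr)):
    e=b-a;print(np.degrees(np.arctan2(e[1],e[0])))
for name,u,z in(('discL',(361,18),.056),('discR',(456,18),.056),('grip front edge L',(389,300),.146),('R',(426,300),.146),('gripend',(407,361),.14),('gripfront',(408,290),.155),('discbottom',(408,69),.056)):
    print(name,f(u,z))
im=cv2.imread('pics/w1.png');cv2.imwrite('pics/w1c.png',cv2.resize(im[80:240,180:350],None,fx=3.7,fy=3.7,interpolation=cv2.INTER_CUBIC))
im=cv2.imread('pics/w1.png');cv2.imwrite('pics/w1d.png',cv2.resize(im[0:60,170:360],None,fx=4,fy=4,interpolation=cv2.INTER_CUBIC))
```

```text
[ 0.3996818 -0.0782255  0.054    ] [ 0.57360979 -0.10035608  0.054     ] [0.42853315 0.13468367 0.054     ] [0.59980867 0.11285569 0.054     ] 0.175330283015366
-7.251343818561529
82.28284708578002
82.99476581800366
-7.262831943751772
discL [0.47916661 0.11645149 0.056     ]
discR [0.54559487 0.10798633 0.056     ]
grip front edge L [ 0.47672297 -0.06560889  0.146     ]
R [ 0.49975457 -0.06853933  0.146     ]
gripend [ 0.48265499 -0.11083252  0.14      ]
gripfront [ 0.48946592 -0.05828069  0.155     ]
discbottom [0.50809019 0.0799314  0.056     ]
```

View pics/w1c.png

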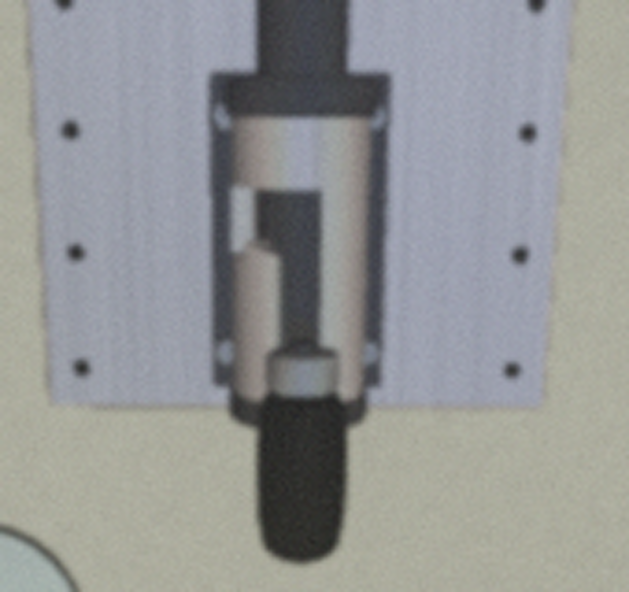

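Run:
```python
from h import *
rows([.462,-.46,.25],down(82.7),10,1)
```

```text
[1,[-0.5, 0.04, 0.06],[-0.0, -0.0, 0.0]],[1,[-0.5, 0.03, 0.06],[-0.0, -0.0, 0.0]],[1,[-0.5, 0.04, 0.06],[-0.0, -0.0, 0.0]],[1,[-0.5, 0.03, 0.06],[-0.0, -0.0, 0.0]],[1,[-0.5, 0.04, 0.06],[-0.0, -0.0, 0.0]]
[1,[-0.5, 0.03, 0.06],[-0.0, -0.0, 0.0]],[1,[-0.5, 0.04, 0.06],[-0.0, -0.0, 0.0]],[1,[-0.5, 0.03, 0.07],[-0.0, -0.0, 0.0]],[1,[-0.5, 0.04, 0.06],[-0.0, -0.0, 0.0]],[1,[-0.5, 0.03, 0.07],[-0.0, -0.0, 0.0]]
```

```bash
python3 -m crank '[[1,[-0.5,0.04,0.06],[0,0,0]],[1,[-0.5,0.03,0.06],[0,0,0]],[1,[-0.5,0.04,0.06],[0,0,0]],[1,[-0.5,0.03,0.06],[0,0,0]],[1,[-0.5,0.04,0.06],[0,0,0]]]'
python3 -m crank '[[1,[-0.5,0.04,0.06],[0,0,0]],[1,[-0.5,0.03,0.06],[0,0,0]],[1,[-0.5,0.04,0.06],[0,0,0]],[1,[-0.5,0.03,0.06],[0,0,0]],[1,[-0.5,0.04,0.07],[0,0,0]]]'
python3 -m crank '[[1,[0,0,0],[0,0,0]],[1,[0,0,0],[0,0,0]],[1,[0,0,0],[0,0,0]],[1,[0,0,0],[0,0,0]],[1,[0,0,0],[0,0,0]]]'
python3 - <<'E'
from h import *
o=st(); im=snap('wrist','w2.png'); W=wristinfo(o)
cv2.imwrite('pics/w2b.png',cv2.resize(im,None,fx=1.5625,fy=1.5625,interpolation=cv2.INTER_CUBIC))
hsv=cv2.cvtColor(im,cv2.COLOR_BGR2HSV)
n,l,s,c=cv2.connectedComponentsWithStats(cv2.inRange(hsv,(18,130,90),(34,255,255)))
for k in range(1,n):
    if s[k,4]>60: print(s[k],c[k].round(1),onz(W,c[k],.058).round(4), onz(W,(s[k,0],c[k][1]),.058).round(4),onz(W,(s[k,0]+s[k,2],c[k][1]),.058).round(4),onz(W,(c[k][0],s[k,1]+s[k,3]),.058).round(4))
E
```

```text
clock: 3.2
position: [0.4734, -0.2613, 0.2758]
ee_rot: [0.751, 0.661, 0.0, 0.0]
ft_force: [0.3, -0.4, -0.2]
grip_width: 1.0
clock: 3.7
position: [0.4625, -0.4614, 0.2504]
ee_rot: [0.751, 0.661, 0.0, -0.0]
ft_force: [0.4, 0.0, 0.2]
grip_width: 1.003
clock: 4.2
position: [0.463, -0.4592, 0.2513]
ee_rot: [0.75, 0.661, 0.001, 0.0]
ft_force: [-0.9, 0.6, -0.3]
grip_width: 0.998
4.2 [ 0.463  -0.4592  0.2513] [[0.126, 0.992, 0.001], [0.992, -0.126, 0.0], [0.001, 0.001, -1.0]] F [-0.9  0.6 -0.3] g 0.998
[ 236   95   50   52 2025] [260.6 120.3] [ 0.4752 -0.4011  0.058 ] [ 0.4497 -0.3978  0.058 ] [ 0.5016 -0.4044  0.058 ] [ 0.4719 -0.4287  0.058 ]
[ 150  200   47   44 1617] [173.2 221.8] [ 0.3611 -0.5014  0.058 ] [ 0.3345 -0.498   0.058 ] [ 0.3884 -0.5049  0.058 ] [ 0.3553 -0.5291  0.058 ]
[ 182  282   42   38 1254] [202.7 300.4] [ 0.3762 -0.6103  0.058 ] [ 0.3503 -0.607   0.058 ] [ 0.4028 -0.6137  0.058 ] [ 0.371  -0.6394  0.058 ]
```

View pics/w2b.png

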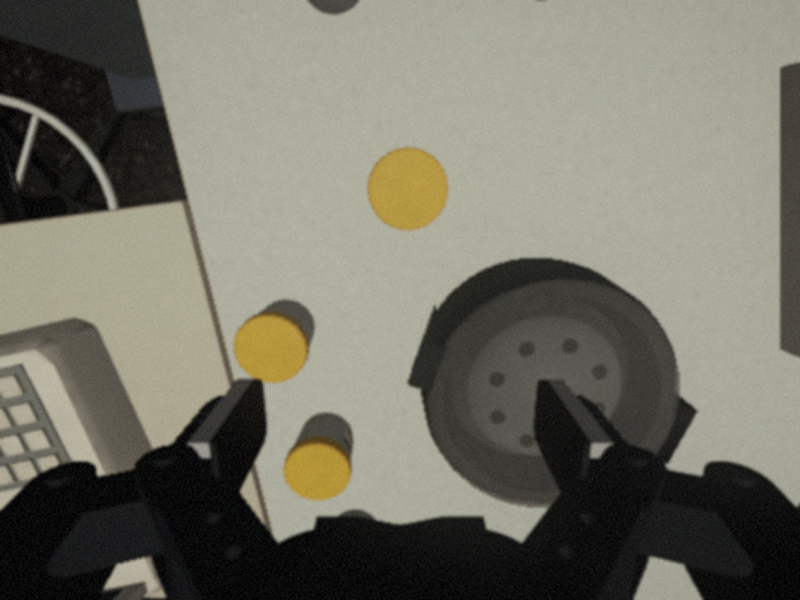

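Run:
```python
from h import *
o=manip.get_obs()
rows([.4755,-.401,.12],down(82.7),5,1)
o['position']=np.array([.4755,-.401,.12]);o['ee_rot']=down(82.7).as_quat();rows([.4755,-.401,.043],down(82.7),5,1,o=o)
```

```text
[1,[0.15, 0.01, 0.33],[0.0, -0.0, 0.0]],[1,[0.15, 0.01, 0.33],[0.0, -0.0, 0.0]],[1,[0.15, 0.01, 0.33],[0.0, -0.0, 0.0]],[1,[0.15, 0.02, 0.33],[0.0, -0.0, 0.0]],[1,[0.14, 0.01, 0.32],[0.0, -0.0, 0.0]]
[1,[0.0, 0.0, 0.19],[0.0, 0.0, 0.0]],[1,[0.0, 0.0, 0.19],[0.0, 0.0, 0.0]],[1,[0.0, 0.0, 0.19],[0.0, 0.0, 0.0]],[1,[0.0, 0.0, 0.2],[0.0, 0.0, 0.0]],[1,[0.0, 0.0, 0.19],[0.0, 0.0, 0.0]]
```

```bash
python3 -m crank '[[1,[0.15,0.01,0.33],[0,0,0]],[1,[0.15,0.01,0.33],[0,0,0]],[1,[0.15,0.01,0.33],[0,0,0]],[1,[0.15,0.02,0.33],[0,0,0]],[1,[0.14,0.01,0.32],[0,0,0]]]'
python3 -m crank '[[1,[0,0,0],[0,0,0]],[1,[0,0,0],[0,0,0]],[1,[0,0,0],[0,0,0]],[1,[0,0,0],[0,0,0]],[1,[0,0,0],[0,0,0]]]'
python3 - <<'E'
from h import *
o=st(); im=snap('wrist','w3.png')
E
```

```text
clock: 4.75
position: [0.475, -0.401, 0.1189]
ee_rot: [0.751, 0.661, 0.0, 0.0]
ft_force: [1.0, 0.1, -0.8]
grip_width: 0.995
clock: 5.25
position: [0.4746, -0.4031, 0.1206]
ee_rot: [0.751, 0.66, 0.0, 0.001]
ft_force: [-0.2, -0.4, -0.6]
grip_width: 1.0
5.25 [ 0.4746 -0.4031  0.1206] [[0.129, 0.992, 0.001], [0.992, -0.129, -0.001], [-0.001, 0.001, -1.0]] F [-0.2 -0.4 -0.6] g 1.0
```

View pics/w3.png

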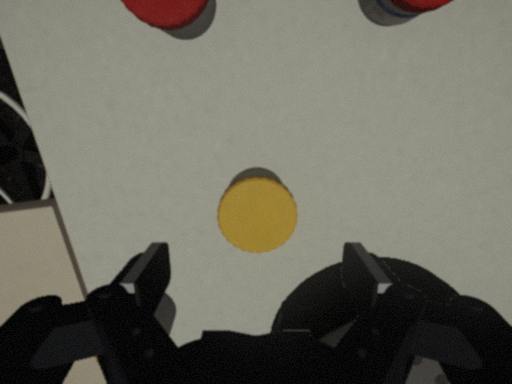

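```bash
python3 -m crank '[[1,[0.01,0,0.19],[0,0,0]],[1,[0.01,0,0.19],[0,0,0]],[1,[0,0.01,0.19],[0,0,0]],[1,[0,0,0.2],[0,0,0]],[1,[0,0,0.19],[0,0,0]]]'
python3 -m crank '[[1,[0,0,0],[0,0,0]],[-1,[0,0,0],[0,0,0]],[-1,[0,0,0],[0,0,0]],[-1,[0,0,0],[0,0,0]],[-1,[0,0,0],[0,0,0]]]' 50
python3 -m crank '[[-1,[0,0,0],[0,0,0]],[-1,[0,0,0],[0,0,0]],[-1,[0,0,0],[0,0,0]],[-1,[0,0,0],[0,0,0]],[-1,[0,0,0],[0,0,0]]]'
```

```text
clock: 5.8
position: [0.4752, -0.4005, 0.0409]
ee_rot: [0.751, 0.66, -0.0, -0.001]
ft_force: [-0.8, -0.5, 0.0]
grip_width: 0.999
clock: 6.3
position: [0.476, -0.4013, 0.0439]
ee_rot: [0.751, 0.66, 0.0, 0.001]
ft_force: [-0.5, -0.5, 5.5]
grip_width: 0.624
clock: 6.8
position: [0.476, -0.4013, 0.0439]
ee_rot: [0.751, 0.66, 0.0, 0.001]
ft_force: [-0.2, 0.2, 5.8]
grip_width: 0.625
```

```bash
python3 -m crank '[[-1,[0,0,-0.2],[0,0,0]],[-1,[0,0,-0.5],[0,0,0]],[-1,[0,0,-0.6],[0,0,0]],[-1,[0,0,-0.6],[0,0,0]],[-1,[0,0,-0.6],[0,0,0]]]'
python3 - <<'E'
from h import *
o=st()
rows([.5115,.104,.26],down(82.7),15,-1)
E
```

```text
clock: 7.3
position: [0.4749, -0.4007, 0.2458]
ee_rot: [0.751, 0.66, 0.0, 0.0]
ft_force: [1.0, -0.1, -1.6]
grip_width: 0.629
7.3 [ 0.4749 -0.4007  0.2458] [[0.129, 0.992, 0.0], [0.992, -0.129, -0.0], [0.0, 0.0, -1.0]] F [ 1.  -0.1 -1.6] g 0.629
[-1,[0.42, -0.02, -0.01],[0.0, -0.0, -0.0]],[-1,[0.42, -0.02, -0.01],[0.0, -0.0, -0.0]],[-1,[0.42, -0.02, -0.01],[0.0, -0.0, -0.0]],[-1,[0.42, -0.02, -0.01],[0.0, -0.0, -0.0]],[-1,[0.42, -0.03, -0.01],[0.0, -0.0, -0.0]]
[-1,[0.42, -0.02, -0.01],[0.0, -0.0, -0.0]],[-1,[0.42, -0.03, -0.01],[0.0, -0.0, -0.0]],[-1,[0.42, -0.02, -0.01],[0.0, -0.0, -0.0]],[-1,[0.42, -0.03, -0.01],[0.0, -0.0, -0.0]],[-1,[0.42, -0.02, -0.01],[0.0, -0.0, -0.0]]
[-1,[0.42, -0.03, -0.02],[0.0, -0.0, -0.0]],[-1,[0.42, -0.02, -0.01],[0.0, -0.0, -0.0]],[-1,[0.42, -0.03, -0.02],[0.0, -0.0, -0.0]],[-1,[0.43, -0.02, -0.01],[0.0, -0.0, -0.0]],[-1,[0.42, -0.03, -0.02],[0.0, -0.0, -0.0]]
```

```bash
python3 -m crank '[[-1,[0.42,-0.02,-0.02],[0,0,0]],[-1,[0.42,-0.02,-0.02],[0,0,0]],[-1,[0.42,-0.02,-0.02],[0,0,0]],[-1,[0.42,-0.02,-0.02],[0,0,0]],[-1,[0.42,-0.03,-0.02],[0,0,0]]]'
python3 -m crank '[[-1,[0.42,-0.02,-0.01],[0,0,0]],[-1,[0.42,-0.03,-0.01],[0,0,0]],[-1,[0.42,-0.02,-0.01],[0,0,0]],[-1,[0.42,-0.03,-0.01],[0,0,0]],[-1,[0.42,-0.02,-0.01],[0,0,0]]]'
python3 -m crank '[[-1,[0.42,-0.03,-0.01],[0,0,0]],[-1,[0.42,-0.02,-0.01],[0,0,0]],[-1,[0.42,-0.03,-0.01],[0,0,0]],[-1,[0.42,-0.02,-0.01],[0,0,0]],[-1,[0.42,-0.03,-0.01],[0,0,0]]]'
python3 -m crank '[[-1,[0,0,0],[0,0,0]],[-1,[0,0,0],[0,0,0]],[-1,[0,0,0],[0,0,0]],[-1,[0,0,0],[0,0,0]],[-1,[0,0,0],[0,0,0]]]'
python3 - <<'E'
from h import *
o=st(); a=snap('wrist','w4.png');b=snap('side','s4.png');c=snap('scene','c4.png')
cv2.imwrite('pics/s4b.png',np.hstack([cv2.resize(b[90:240,100:240],None,fx=3,fy=3),cv2.resize(c[120:240,90:210],None,fx=3,fy=3.75)]))
E
```

```text
clock: 7.8
position: [0.488, -0.2318, 0.2517]
ee_rot: [0.751, 0.66, 0.0, 0.0]
ft_force: [-0.0, 0.6, -0.8]
grip_width: 0.627
clock: 8.3
position: [0.4999, -0.0642, 0.2558]
ee_rot: [0.751, 0.66, 0.001, -0.0]
ft_force: [0.1, -0.4, -1.2]
grip_width: 0.631
clock: 8.8
position: [0.5114, 0.1036, 0.2599]
ee_rot: [0.751, 0.66, 0.0, 0.0]
ft_force: [0.2, -0.3, -1.1]
grip_width: 0.625
clock: 9.3
position: [0.5116, 0.1018, 0.2591]
ee_rot: [0.752, 0.66, 0.0, -0.0]
ft_force: [0.1, -0.1, -0.6]
grip_width: 0.63
9.3 [0.5116 0.1018 0.2591] [[0.13, 0.992, 0.0], [0.992, -0.13, 0.0], [0.0, 0.0, -1.0]] F [ 0.1 -0.1 -0.6] g 0.63
```

View pics/w4.png

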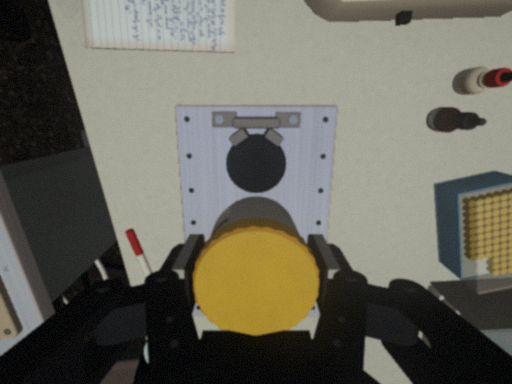

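View pics/s4b.png

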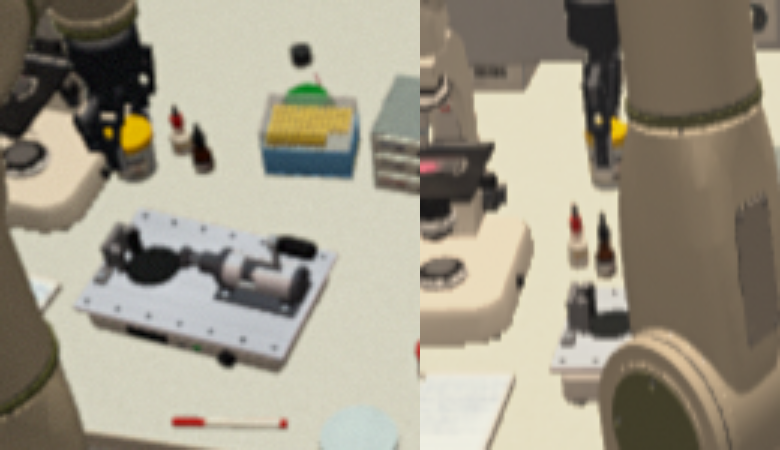

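Run:
```python
from h import *
o=manip.get_obs();W=wristinfo(o)
L,Rr=onz(W,(177,107),.054),onz(W,(337,106),.054)
m=(L+Rr)/2;e=Rr-L;a=np.arctan2(e[1],e[0]);print(L,Rr,m,np.linalg.norm(e),np.degrees(a))
sy=np.array([-np.sin(a),np.cos(a)]);c=m[:2]-.135*sy;print('c',c,'seat',c+.075*sy,'disc',onz(W,(256,163),.055),onz(W,(256,192),.055),onz(W,(256,134),.055))
```

```text
[0.43671588 0.18522348 0.054     ] [0.6068146  0.16418195 0.054     ] [0.52176524 0.17470272 0.054     ] 0.17139522012585467 -7.0517722552991415
c [0.50519181 0.04072391] seat [0.51439927 0.11515658] disc [0.5129161  0.11431122 0.055     ] [0.50855005 0.08057122 0.055     ] [0.51704107 0.14618815 0.055     ]
```

```bash
python3 -m crank '[[-1,[0.1,0.01,0.3],[0,0,0]],[-1,[0,0,0.5],[0,0,0]],[-1,[0,0,0.5],[0,0,0]],[-1,[0,0,0.35],[0,0,0]],[-1,[0,0,0.2],[0,0,0]]]'
python3 -m crank '[[-1,[0,0,0],[0,0,0]],[-1,[0,0,0],[0,0,0]],[-1,[0,0,0.03],[0,0,0]],[-1,[0,0,0.03],[0,0,0]],[-1,[0,0,0],[0,0,0]]]'
```

```text
clock: 9.95
position: [0.5122, 0.1101, 0.1084]
ee_rot: [0.751, 0.66, -0.001, -0.0]
ft_force: [-0.6, 0.1, -0.4]
grip_width: 0.625
clock: 10.45
position: [0.5136, 0.1108, 0.1064]
ee_rot: [0.751, 0.66, 0.0, -0.0]
ft_force: [-0.4, -0.6, -1.7]
grip_width: 0.631
```

```bash
python3 -m crank '[[-1,[0,0,0],[0,0,0]],[-1,[0,0,0.03],[0,0,0]],[-1,[0,0,0.03],[0,0,0]],[-1,[0,0,0],[0,0,0]],[-1,[0,0,0],[0,0,0]]]'
```

```text
clock: 10.95
position: [0.5134, 0.1106, 0.1012]
ee_rot: [0.751, 0.66, -0.0, -0.0]
ft_force: [0.3, -0.5, -1.4]
grip_width: 0.631
```

```bash
python3 -m crank '[[-1,[0,0,0.03],[0,0,0]],[-1,[0,0,0],[0,0,0]],[-1,[0,0,0],[0,0,0]],[-1,[0,0,0],[0,0,0]],[-1,[0,0,0],[0,0,0]]]'
python3 - <<'E'
from h import *
st();snap('wrist','w5.png')
E
```

```text
clock: 11.45
position: [0.5134, 0.1106, 0.0989]
ee_rot: [0.751, 0.66, 0.0, -0.0]
ft_force: [0.5, -0.2, -0.2]
grip_width: 0.628
11.45 [0.5134 0.1106 0.0989] [[0.128, 0.992, 0.0], [0.992, -0.128, 0.0], [0.0, 0.0, -1.0]] F [ 0.5 -0.2 -0.2] g 0.628
```

View pics/w5.png

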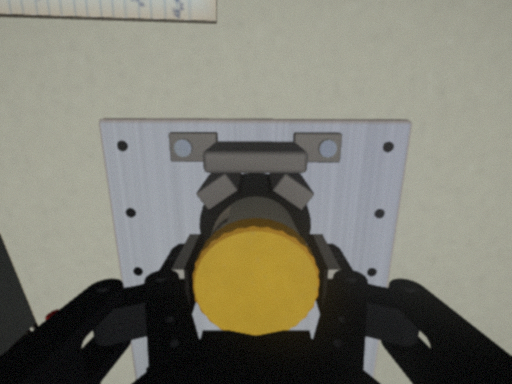

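```bash
python3 - <<'E'
from h import *
o=manip.get_obs();W=wristinfo(o)
L,Rr=onz(W,(101,120),.054),onz(W,(410,121),.054)
m=(L+Rr)/2;e=Rr-L;a=np.arctan2(e[1],e[0]);print(m,np.linalg.norm(e),np.degrees(a))
sy=np.array([-np.sin(a),np.cos(a)]);c=m[:2]-.135*sy;print('c',c,'seat',c+.075*sy)
E
python3 -m crank '[[-1,[0,0,0.02],[0,0,0]],[-1,[0,0,0],[0,0,0]],[-1,[0,0,0],[0,0,0]],[-1,[0,0,0],[0,0,0]],[-1,[0,0,0],[0,0,0]]]'
```

```text
[0.5211142 0.1753132 0.054    ] 0.17077647068145796 -7.52933625416396
c [0.50342463 0.04147719] seat [0.51325217 0.11583053]
clock: 12.0
position: [0.5136, 0.1107, 0.0979]
ee_rot: [0.751, 0.66, 0.0, -0.0]
ft_force: [-3.1, -0.5, 6.7]
grip_width: 0.624
```

```bash
python3 -m crank '[[0.8,[0,0,0],[0,0,0]],[0.8,[0,0,0],[0,0,0]],[0.8,[0,0,0],[0,0,0]],[0.8,[0,0,0],[0,0,0]],[0.8,[0,0,0],[0,0,0]]]'
python3 -m crank '[[0.8,[0,0,-0.1],[0,0,0]],[0.8,[0,0,-0.3],[0,0,0]],[0.8,[0,0,-0.5],[0,0,0]],[0.8,[0,0,-0.5],[0,0,0]],[0.8,[0,0,-0.5],[0,0,0]]]'
python3 - <<'E'
from h import *
o=st(); a=snap('wrist','w6.png');W=wristinfo(o)
np.save('w6.npy',np.r_[o['position'],o['ee_rot']])
E
```

```text
clock: 12.5
position: [0.5134, 0.1106, 0.0972]
ee_rot: [0.751, 0.66, -0.0, -0.0]
ft_force: [0.6, -1.0, -0.9]
grip_width: 0.9
clock: 13.0
position: [0.5132, 0.1102, 0.2515]
ee_rot: [0.751, 0.66, 0.0, 0.0]
ft_force: [0.4, -0.3, 0.2]
grip_width: 0.903
13.0 [0.5132 0.1102 0.2515] [[0.129, 0.992, 0.0], [0.992, -0.129, 0.0], [0.0, 0.0, -1.0]] F [ 0.4 -0.3  0.2] g 0.903
```

View pics/w6.png

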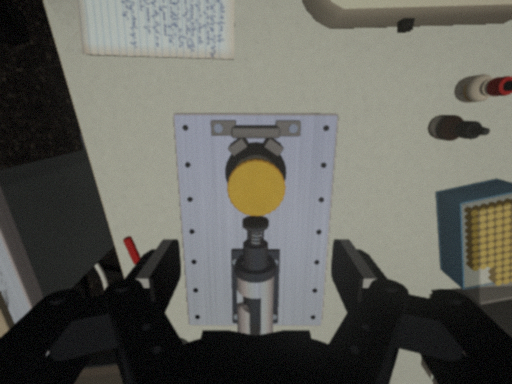

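Run:
```python
from h import *
d=np.load('w6.npy');W=wristinfo(dict(position=d[:3],ee_rot=d[3:]))
im=cv2.imread('pics/w6.png')
cv2.imwrite('pics/w6b.png',cv2.resize(im[100:340,165:350],None,fx=2.5,fy=2.5,interpolation=cv2.INTER_CUBIC))
C=[onz(W,u,.054)[:2] for u in((175,114),(337,114),(188,327),(323,325))]
print(np.mean(C,0),[np.linalg.norm(C[i]-C[j]).round(4) for i,j in((0,1),(2,3),(0,2),(1,3))])
print('cup',onz(W,(257,188),.112))
# residual test: reproject model for guessed pose
for c in((.5045,.0425),):
  a=np.radians(-7.3);sx=np.array([np.cos(a),np.sin(a)]);sy=np.array([-sx[1],sx[0]])
  for x,y in((-88,135),(88,135),(-88,-135),(88,-135)):
    p=np.array(c)+x/1e3*sx+y/1e3*sy;print(proj(W,[*p,.054]).round(1))
```

```text
[0.5038492  0.04188975] [np.float64(0.1708), np.float64(0.1775), np.float64(0.2705), np.float64(0.2674)]
cup [0.51397106 0.11065523 0.112     ]
[172.5 112.9]
[339.6 112.7]
[189.3 326. ]
[323.2 325.8]
```

View pics/w6b.png

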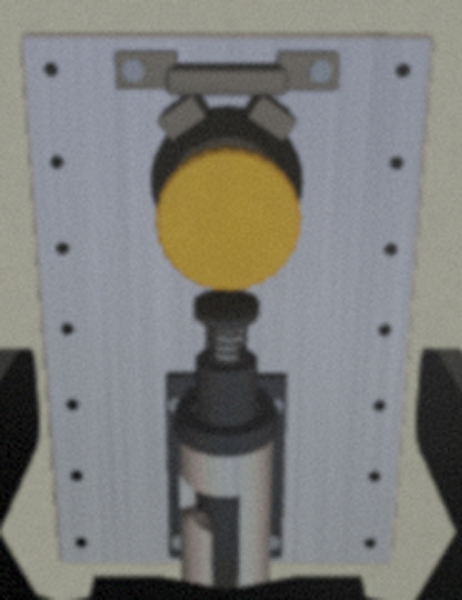

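Run:
```python
from h import *
rows([.488,-.083,.23],down(82.7),5,.4)
```

```text
[0.4,[-0.49, -0.01, 0.07],[0.0, -0.0, -0.0]],[0.4,[-0.49, -0.01, 0.07],[0.0, -0.0, -0.0]],[0.4,[-0.49, -0.0, 0.07],[0.0, -0.0, -0.0]],[0.4,[-0.49, -0.01, 0.06],[0.0, -0.0, -0.0]],[0.4,[-0.49, -0.0, 0.07],[0.01, -0.01, -0.0]]
```

```bash
python3 -m crank '[[0.4,[-0.49,-0.01,0.07],[0,0,0]],[0.4,[-0.49,-0.01,0.07],[0,0,0]],[0.4,[-0.49,0,0.07],[0,0,0]],[0.4,[-0.49,-0.01,0.06],[0,0,0]],[0.4,[-0.48,0,0.07],[0,0,0]]]'
python3 -m crank '[[0.4,[0,0,0],[0,0,0]],[0.4,[0,0,0],[0,0,0]],[0.4,[0,0,0],[0,0,0]],[0.4,[0,0,0],[0,0,0]],[0.4,[0,0,0],[0,0,0]]]'
python3 - <<'E'
from h import *
o=st(); a=snap('wrist','w7.png');W=wristinfo(o)
np.save('w7.npy',np.r_[o['position'],o['ee_rot']])
print(proj(W,[.488,-.083,.146]),proj(W,[.488,-.083,.158]))
cv2.imwrite('pics/w7b.png',cv2.resize(a,None,fx=1.5,fy=1.5,interpolation=cv2.INTER_CUBIC))
E
```

```text
clock: 13.55
position: [0.4855, -0.0844, 0.2224]
ee_rot: [0.751, 0.66, 0.001, 0.0]
ft_force: [0.8, -0.4, 0.3]
grip_width: 0.699
clock: 14.05
position: [0.4862, -0.0818, 0.2222]
ee_rot: [0.751, 0.661, 0.0, -0.0]
ft_force: [-0.8, 0.3, 0.1]
grip_width: 0.699
14.05 [ 0.4862 -0.0818  0.2222] [[0.127, 0.992, 0.0], [0.992, -0.127, 0.0], [0.0, 0.0, -1.0]] F [-0.8  0.3  0.1] g 0.699
[259.18096853 213.31458172] [259.3832404  219.45626059]
```

View pics/w7b.png

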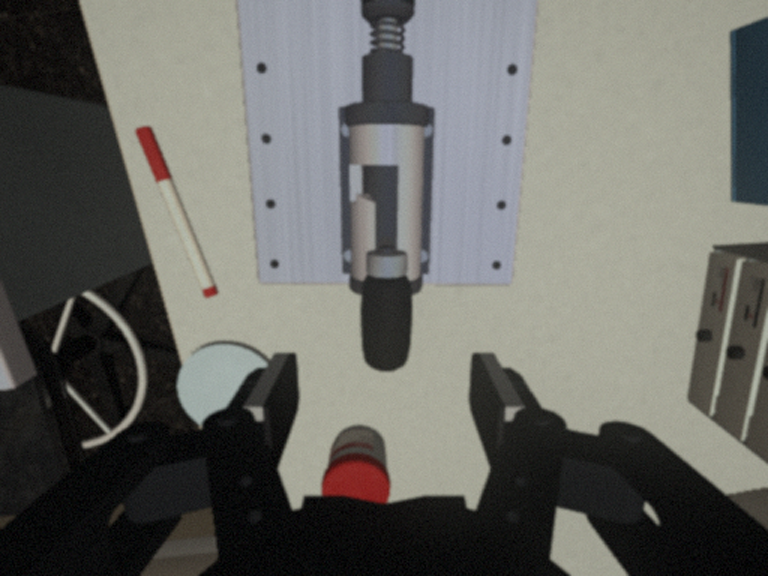

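```bash
python3 -m crank '[[0.4,[-0.01,0.01,0.2],[0,0,0]],[0.4,[0,0.01,0.22],[0,0,0]],[0.4,[0,0,0.22],[0,0,0]],[0.4,[0,0,0.18],[0,0,0]],[0.4,[0,0,0],[0,0,0]]]'
python3 -m crank '[[-1,[0,0,0],[0,0,0]],[-1,[0,0,0],[0,0,0]],[-1,[0,0,0],[0,0,0]],[-1,[0,0,0],[0,0,0]],[-1,[0,0,0],[0,0,0]]]' 100
python3 -m crank '[[-1,[0,0,0],[0,0,0]],[-1,[0,0,0],[0,0,0]],[-1,[0,0,0],[0,0,0]],[-1,[0,0,0],[0,0,0]],[-1,[0,0,0],[0,0,0]]]'
python3 - <<'E'
from h import *
st();a=snap('wrist','w8.png')
E
```

```text
clock: 14.6
position: [0.4865, -0.0833, 0.1549]
ee_rot: [0.751, 0.66, -0.001, -0.001]
ft_force: [-0.7, 0.0, -0.3]
grip_width: 0.701
clock: 15.1
position: [0.4883, -0.0838, 0.1576]
ee_rot: [0.751, 0.66, 0.001, 0.001]
ft_force: [-0.0, -1.0, 6.0]
grip_width: 0.242
clock: 15.6
position: [0.4884, -0.0838, 0.1576]
ee_rot: [0.751, 0.66, 0.001, 0.001]
ft_force: [-0.2, 0.7, 6.8]
grip_width: 0.247
15.6 [ 0.4884 -0.0838  0.1576] [[0.128, 0.992, 0.002], [0.992, -0.128, 0.0], [0.001, 0.002, -1.0]] F [-0.2  0.7  6.8] g 0.247
```

View pics/w8.png

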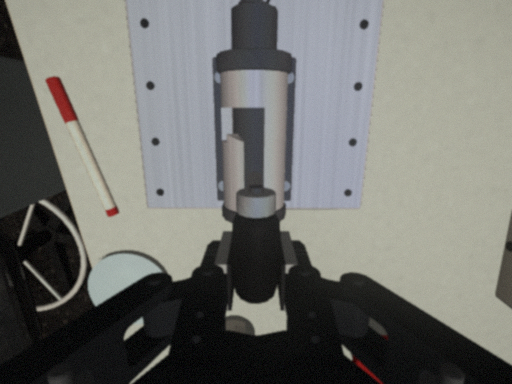

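```bash
python3 -m crank '[[-1,[0.08,0,0],[0,0,0]],[-1,[0.11,0,0],[0,0,0]],[-1,[0.11,0,0],[0,0,0]],[-1,[0.09,0,0],[0,0,0]],[-1,[0.03,0,0],[0,0,0]]]'
python3 -m crank '[[-1,[0,0,0],[0,0,0]],[-1,[0,0,0],[0,0,0]],[-1,[0,0,0],[0,0,0]],[-1,[0,0,0],[0,0,0]],[-1,[0,0,0],[0,0,0]]]'
python3 - <<'E'
from h import *
st();a=snap('wrist','w9.png')
E
```

```text
clock: 16.15
position: [0.4926, -0.0522, 0.1577]
ee_rot: [0.751, 0.66, 0.0, 0.002]
ft_force: [-1.5, -11.2, 8.6]
grip_width: 0.244
clock: 16.65
position: [0.4925, -0.053, 0.1577]
ee_rot: [0.752, 0.659, 0.0, 0.002]
ft_force: [-1.0, -9.9, 7.6]
grip_width: 0.245
16.65 [ 0.4925 -0.053   0.1577] [[0.131, 0.991, 0.002], [0.991, -0.131, -0.002], [-0.002, 0.003, -1.0]] F [-1.  -9.9  7.6] g 0.245
```

View pics/w9.png

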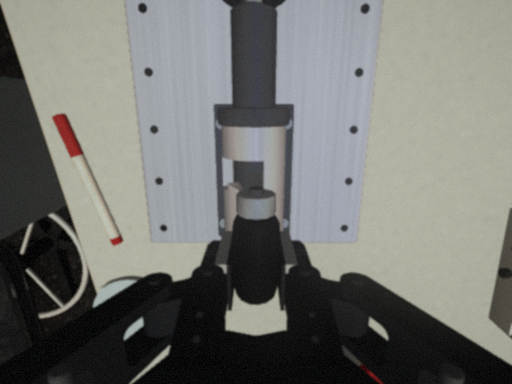

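```bash
python3 -m crank '[[-1,[0.03,0,0],[0,0,0]],[-1,[0.025,0,0],[0,0,0]],[-1,[0,0,0],[0,0,0]],[-1,[0,-0.077,0.004],[0,0,0]],[-1,[0,-0.077,0.012],[0,0,0]]]'
python3 -m crank '[[-1,[0,-0.075,0.019],[0,0,0]],[-1,[0,-0.073,0.026],[0,0,0]],[-1,[0,0,0],[0,0,0]],[-1,[0,0,0],[0,0,0]],[-1,[0,0,0],[0,0,0]]]'
python3 - <<'E'
from h import *
st();a=snap('wrist','w10.png')
E
```

```text
clock: 17.2
position: [0.4808, -0.0474, 0.1566]
ee_rot: [0.752, 0.659, -0.0, 0.002]
ft_force: [-3.8, -11.5, 12.3]
grip_width: 0.246
clock: 17.7
position: [0.468, -0.0457, 0.1526]
ee_rot: [0.752, 0.659, -0.001, 0.001]
ft_force: [-7.9, -11.6, 15.1]
grip_width: 0.242
17.7 [ 0.468  -0.0457  0.1526] [[0.131, 0.991, -0.001], [0.991, -0.131, -0.002], [-0.002, -0.0, -1.0]] F [ -7.9 -11.6  15.1] g 0.242
```

View pics/w10.png

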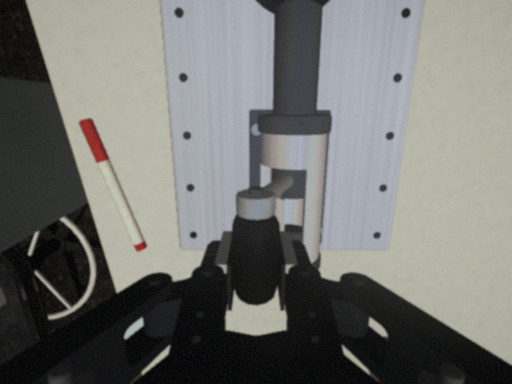

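```bash
python3 -m crank '[[-1,[0,-0.07,0.034],[0,0,0]],[-1,[0,-0.066,0.041],[0,0,0]],[-1,[0,-0.062,0.047],[0,0,0]],[-1,[0,-0.057,0.053],[0,0,0]],[-1,[0,0,0],[0,0,0]]]'
python3 - <<'E'
from h import *
st();a=snap('wrist','w11.png')
E
```

```text
clock: 18.25
position: [0.4459, -0.0428, 0.1369]
ee_rot: [0.752, 0.659, -0.002, -0.001]
ft_force: [-8.0, -10.8, 5.9]
grip_width: 0.246
18.25 [ 0.4459 -0.0428  0.1369] [[0.131, 0.991, -0.004], [0.991, -0.131, -0.002], [-0.003, -0.004, -1.0]] F [ -8.  -10.8   5.9] g 0.246
```

View pics/w11.png

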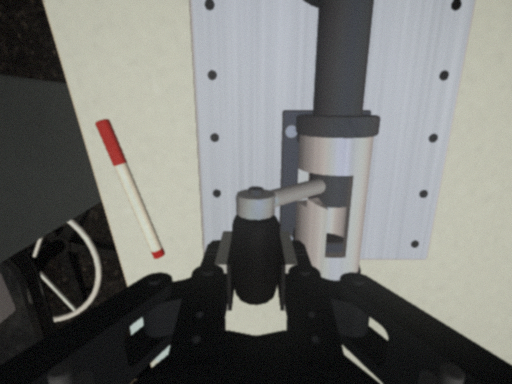

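```bash
python3 -m crank '[[-1,[0.005,-0.051,0.058],[0,0,0]],[-1,[0.005,-0.045,0.063],[0,0,0]],[-1,[0,-0.039,0.067],[0,0,0]],[-1,[0,-0.03,0.07],[0,0,0]],[-1,[0,-0.02,0.07],[0,0,0]]]'
python3 -m crank '[[-1,[0,0,0],[0,0,0]],[-1,[0,0,0],[0,0,0]],[-1,[0,0,0],[0,0,0]],[-1,[0,0,0],[0,0,0]],[-1,[0,0,0],[0,0,0]]]'
python3 - <<'E'
from h import *
st();a=snap('wrist','w12.png')
E
```

```text
clock: 18.8
position: [0.4322, -0.0402, 0.1108]
ee_rot: [0.752, 0.659, -0.002, 0.0]
ft_force: [-3.8, -12.5, 3.6]
grip_width: 0.24
clock: 19.3
position: [0.4322, -0.0402, 0.111]
ee_rot: [0.752, 0.659, -0.002, 0.0]
ft_force: [-5.0, -11.3, 1.9]
grip_width: 0.245
19.3 [ 0.4322 -0.0402  0.111 ] [[0.131, 0.991, -0.003], [0.991, -0.131, -0.003], [-0.003, -0.002, -1.0]] F [ -5.  -11.3   1.9] g 0.245
```

View pics/w12.png

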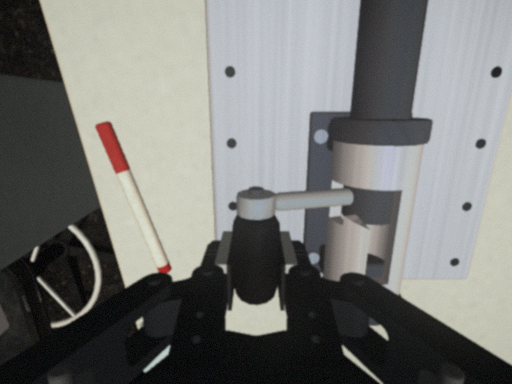

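```bash
python3 -m crank '[[-1,[-0.03,0,0],[0,0,0]],[-1,[-0.04,0,0],[0,0,0]],[-1,[-0.04,0,0],[0,0,0]],[-1,[-0.03,0,0],[0,0,0]],[-1,[0,0,0],[0,0,0]]]'
python3 - <<'E'
from h import *
st()
E
```

```text
clock: 19.85
position: [0.4313, -0.049, 0.1112]
ee_rot: [0.751, 0.66, -0.001, -0.001]
ft_force: [-5.9, -3.3, 1.8]
grip_width: 0.242
19.85 [ 0.4313 -0.049   0.1112] [[0.129, 0.992, -0.002], [0.992, -0.129, 0.0], [-0.0, -0.002, -1.0]] F [-5.9 -3.3  1.8] g 0.242
```

```bash
python3 -m crank '[[-0.4,[0,0,0],[0,0,0]],[-0.3,[0,0,0],[0,0,0]],[-0.2,[0,0,0],[0,0,0]],[-0.2,[0,0,0],[0,0,0]],[-0.2,[0,0,0],[0,0,0]]]'
python3 - <<'E'
from h import *
st();a=snap('wrist','w13.png')
E
```

```text
clock: 20.35
position: [0.4323, -0.0486, 0.1114]
ee_rot: [0.751, 0.66, 0.0, 0.0]
ft_force: [1.1, 0.3, -0.4]
grip_width: 0.4
20.35 [ 0.4323 -0.0486  0.1114] [[0.128, 0.992, 0.0], [0.992, -0.128, 0.0], [0.0, 0.0, -1.0]] F [ 1.1  0.3 -0.4] g 0.4
```

View pics/w13.png

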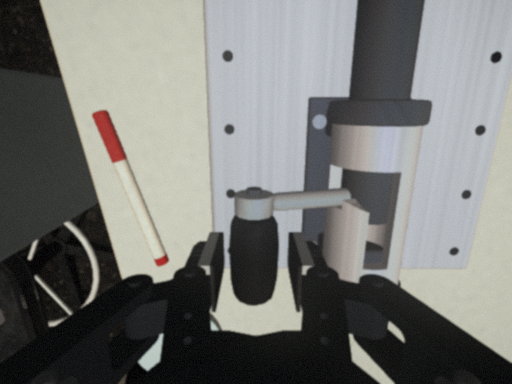

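Fingers are clear on both sides of the drum (at about (254,250)) with the rod in the notch. Lifting straight up.

```bash
python3 -m crank '[[-0.2,[0,0,-0.1],[0,0,0]],[-0.2,[0,0,-0.2],[0,0,0]],[-0.2,[0,0,-0.4],[0,0,0]],[-0.2,[0,0,-0.5],[0,0,0]],[-0.2,[0,0,-0.5],[0,0,0]]]'
python3 -m crank '[[-0.2,[-0.1,0,-0.3],[0,0,0]],[-0.2,[-0.2,0,-0.1],[0,0,0]],[-0.2,[-0.2,0,0],[0,0,0]],[-0.2,[0,0,0],[0,0,0]],[-0.2,[0,0,0],[0,0,0]]]'
python3 - <<'E'
from h import *
o=st();W=wristinfo(o);a=snap('wrist','w14.png');b=snap('side','s14.png')
cv2.imwrite('pics/w14b.png',cv2.resize(a,None,fx=1.5,fy=1.5,interpolation=cv2.INTER_CUBIC))
cv2.imwrite('pics/s14b.png',cv2.resize(b[140:260,100:260],None,fx=4.5,fy=4.5,interpolation=cv2.INTER_CUBIC))
h=cv2.cvtColor(a,cv2.COLOR_BGR2HSV);n,l,s,c=cv2.connectedComponentsWithStats(cv2.inRange(h,(18,130,90),(34,255,255)))
for k in range(1,n):
    if s[k,4]>60: print(s[k],c[k],onz(W,c[k],.112))
E
```

```text
clock: 20.9
position: [0.4318, -0.0491, 0.2494]
ee_rot: [0.751, 0.66, 0.0, 0.0]
ft_force: [0.9, 1.1, 0.2]
grip_width: 0.399
clock: 21.4
position: [0.4266, -0.0885, 0.2789]
ee_rot: [0.751, 0.66, -0.0, -0.0]
ft_force: [0.4, 0.6, 0.4]
grip_width: 0.402
21.4 [ 0.4266 -0.0885  0.2789] [[0.129, 0.992, -0.001], [0.992, -0.129, 0.0], [0.0, -0.001, -1.0]] F [0.4 0.6 0.4] g 0.402
```

View pics/w14b.png

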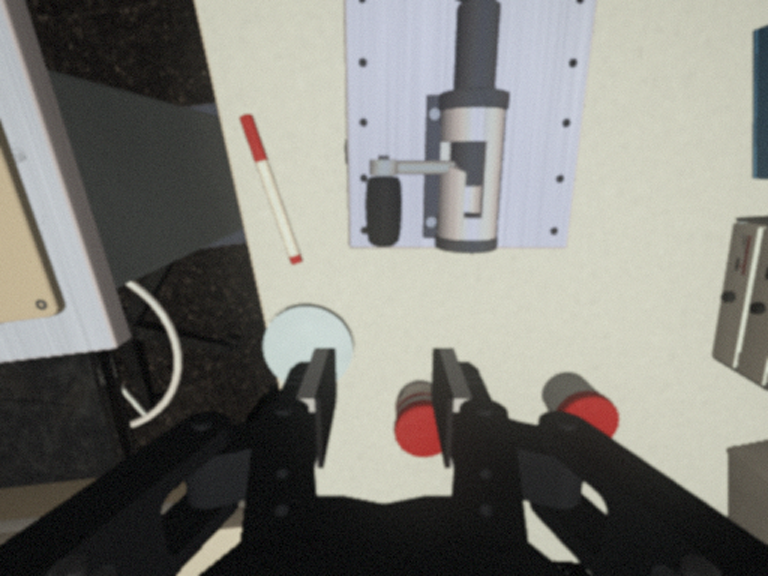

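View pics/s14b.png

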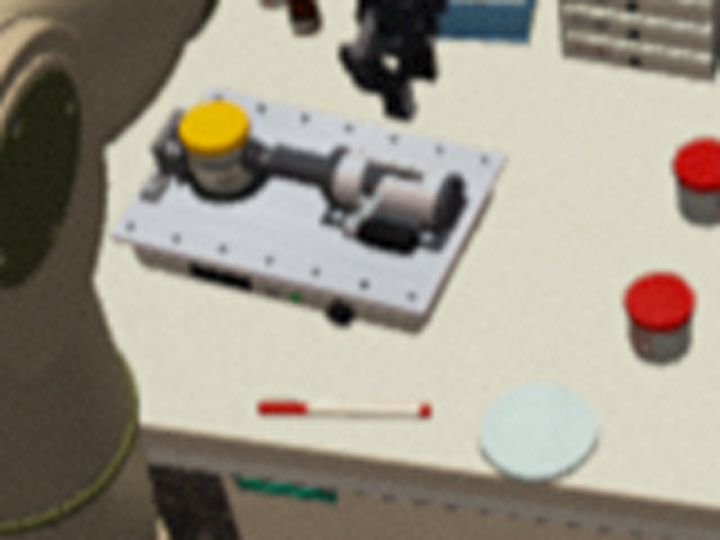

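```bash
python3 -m crank '[[-0.2,[0.2,0.1,-0.1],[0,0,0]],[-0.2,[0.4,0.2,-0.1],[0,0,0]],[-0.2,[0.4,0.3,-0.1],[0,0,0]],[-0.2,[0.3,0.2,0],[0,0,0]],[-0.2,[0.2,0.1,0],[0,0,0]]]'
python3 -m crank '[[-0.2,[0,0,0],[0,0,0]],[-0.2,[0,0,0],[0,0,0]],[-0.2,[0,0,0],[0,0,0]],[-0.2,[0,0,0],[0,0,0]],[-0.2,[0,0,0],[0,0,0]]]'
python3 - <<'E'
from h import *
o=st();W=wristinfo(o);a=snap('wrist','w15.png')
cv2.imwrite('pics/w15b.png',cv2.resize(a[60:320,150:370],None,fx=2.3,fy=2.3,interpolation=cv2.INTER_CUBIC))
h=cv2.cvtColor(a,cv2.COLOR_BGR2HSV);n,l,s,c=cv2.connectedComponentsWithStats(cv2.inRange(h,(18,130,90),(34,255,255)))
for k in range(1,n):
    if s[k,4]>60: print(s[k],c[k],onz(W,c[k],.112))
E
```

```text
clock: 22.0
position: [0.5152, 0.0255, 0.303]
ee_rot: [0.75, 0.662, -0.0, 0.0]
ft_force: [-1.5, -0.8, 0.8]
grip_width: 0.403
clock: 22.5
position: [0.5136, 0.0209, 0.3036]
ee_rot: [0.751, 0.66, 0.0, -0.0]
ft_force: [0.1, -0.2, 1.1]
grip_width: 0.399
22.5 [0.5136 0.0209 0.3036] [[0.129, 0.992, 0.0], [0.992, -0.129, 0.001], [0.001, 0.0, -1.0]] F [ 0.1 -0.2  1.1] g 0.399
[ 219   56   53   57 2365] [244.2845666   83.98773784] [0.51389615 0.11648935 0.112     ]
[447 135   6  53 169] [449.73964497 160.74556213] [0.72339521 0.01066422 0.112     ]
```

View pics/w15b.png

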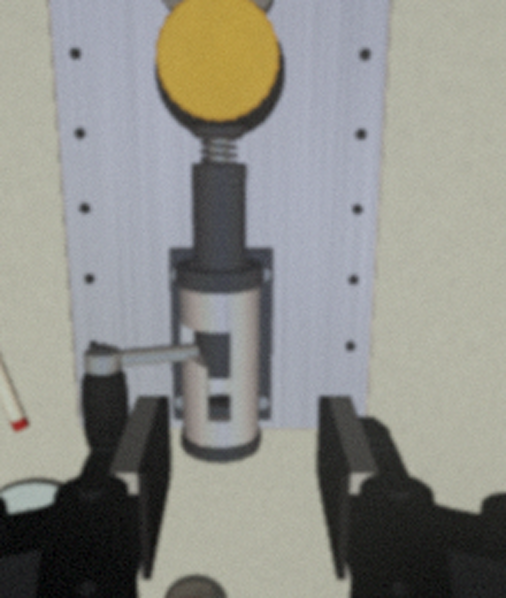

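```bash
python3 -c "
from workcell import manip;print(manip.hand_in())"
```

```text
the job is handed in; nothing more can be done
None
```

The yellow-capped cup is on the shaker with the clamp locked on it, and I handed the job in at about 22.6 s of the 51 s allowed; no verdict is reported.

**What I did:** I took the yellow-capped cup farthest to the robot's left and stood it about 5 mm short of the V stop. I let it go with the clamp still retracted. Then I gripped the black grip, pushed the bolt in about 35 mm, turned the handle down to the control-panel side (about 1.3 rad) and eased it back into the notch before letting go.

**Last checks:**
- **Cup:** the last wrist picture puts the cup's axis at (0.5139, 0.1165), against my seat estimate of (0.5135, 0.1164). It stands upright with the pad against it.
- **Handle:** it stays turned over in the notch after release. The tool moved back 8.8 mm of the 11.2 mm commanded before the push force fell off, which fits a bolt rest of about 27 mm.
- **Red cups and robot:** I never touched the red-capped cups, and they still stood upright in the last wide views. The robot was clear of everything, with only about 1 N of noise on the force reading.

**Not confirmed:** the pad force and the bolt travel cannot be read directly, so I judged them from the pictures and the arm's motion. My estimates of the shaker's position differed by a few millimetres between views: 171 to 177 mm for the 176 mm platform width, and 37 to 45 mm for its centre's y. So the seat position is good to perhaps 3 mm. The cup's contact with both faces of the V is partly hidden under its cap.

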